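# Hold the trunk to the wooden tree for pinning

## Task

Be my third hand: take the trunk, the long thick square block, out of the black tray of wooden pieces and press its end, lying flat, square and centred, against the foot of the wooden tree in the sprung jig. Push gently and steadily with about 10 N (never ramming it to the end of its travel) and finish while still holding it pressed there, at least 2 seconds after the push has settled, so that I can pin it. Leave the other pieces in the tray, and leave the paint bottle, the glue bottle and the hammer alone.

Things in the scene. Friction and masses are not known exactly. Their poses are not given: they have to be found in the camera images.
- trunk_center (a point): Centre of the trunk: a loose plain pine block 80 x 28 x 28 mm, about 35 g, lying flat in the tray. x runs along its 80 mm length (both ends are alike), z up. It is the only piece in the tray that is both 80 mm long and 28 mm thick.
- trunk: The same trunk block; origin at the centre of its underside, 14 mm below its centre.
- tree_foot (a point): Centre of the tree's foot face, the flat face that the trunk is pressed against: 116 mm wide, 28 mm high, upright, facing the robot. x points from this face into the tree, which is the direction to push; y along the face; z up. The point moves with the tree as it yields. It lies 28 mm above the table, 16 mm above the jig's board.
- tree (a joint): The tree is a flat Christmas-tree shape of pine, 28 mm thick and 161 mm from foot to tip, fixed on a sprung sliding cradle, its underside 2 mm above the jig's board. The value is how far it has been pushed back, in m: 0 when free, 0.030 at the end of its travel. The spring pushes back with 0.8 N for each mm (about 10 N at 0.0125), with next to no friction or preload.
- jig: Fixed jig: a dark wooden board 350 x 170 mm, 12 mm thick, on the table, carrying the cradle with the tree, low aluminium guide strips at the tree's sides and a back stop with two springs beyond the tip. Origin on the table below the centre of the tree's foot face (at rest); x in the direction to push. The board reaches 110 mm from there towards the robot, a clear landing for the trunk.
- tray: Fixed black plastic tray 210 (x) x 340 (y) mm, walls 45 mm high and 5 mm thick, floor 5 mm above the table. Origin at the centre of its underside on the table. The trunk, the stub and the lath lie in it side by side about 98 mm apart in any order, small round pieces (spool, disc, plug, cone, to 34 mm high) near its long walls.
- stub_center (a point): Centre of the stub, a shorter pine block 46 x 28 x 28 mm in the tray. Not wanted.
- lath_center (a point): Centre of the lath, a thin pine stick 80 x 14 x 14 mm in the tray. Not wanted.
- paint: Standing green paint bottle with white cap, 56 mm across, 160 mm high, origin under its base. Leave alone.
- glue: Standing white glue bottle with orange cap, 50 mm across, 130 mm high, origin under its base. Leave alone.
- hammer: Small hammer 180 mm long, lying on the table beyond the work; its x axis points from handle to head. Leave alone.
Things that resemble listed ones, but are neither listed nor needed, are in the scene too. What is shaped like the part that bears stub_center but turquoise or white is not meant.

How it is judged:
On the way, in this order (a step that is already met when the one before it is completed fails the run):
1. the trunk is lifted out of the tray by the gripper (height (world z) of trunk_center above 0.075 m and contact force between trunk and the fingers above 1 N), for 0.1 s.
2. the trunk is pressed squarely on the tree's foot with 6 to 14 N, steadily for 1.2 s (contact force between trunk and tree between 6 and 14 N and y of trunk_center in the frame of tree_foot between -0.01 and 0.01 m and z of trunk_center in the frame of tree_foot between -0.009 and 0.009 m and x of trunk_center in the frame of tree_foot below -0.036 m and angle between the x axis of trunk_center and the x axis of tree_foot, either way round below 0.12 rad and contact force between trunk and the fingers above 2 N and velocity of joint tree between -0.01 and 0.01 m/s), for 1.2 s.
At the end, for the whole second after the job is handed in: The gripper still holds the trunk with its end pressed on the foot of the tree with 6 to 14 N, centred within 10 mm, level with the tree within 9 mm, square within 7 degrees and steady; the stub and the lath are still down in the tray (all of step 2 and height (world z) of each of stub_center, lath_center below 0.06 m); the arm keeps its last pose, push and grip.
It fails at once if the paint bottle, glue bottle or hammer is disturbed (moved more than 20 mm) (distance of any of paint, glue, hammer from where it was at the start of the episode above 0.02 m).
It fails at once if the stub or the lath is taken out of the tray (height (world z) of any of stub_center, lath_center above 0.08 m).
It fails at once if the tree is rammed to the end of its travel (value of joint tree above 0.028 m).
It fails at once if the trunk is pressed on the tree with more than 25 N (contact force between trunk and tree above 25 N).
It also fails if it takes over 45 s, if anything falls off the work surface, if the arm or the gripper's body presses on something with over 40 N, if the wrist force passes 120 N, or if a joint passes its speed limit or range.

## Robot

A 6-joint arm with a two-finger parallel gripper is mounted at the origin on the work surface. World frame = base frame: x ahead of the robot, y to its left, z up, the work surface at z = 0. Lengths are in m, angles in rad, forces in N, time in s.
With the tool pointing down it reaches from about 0.375 to 0.825 m from the base axis. Payload 5.5 kg.
Tool frame: the origin (TCP) lies on the centre line of the jaws, within the pads' length; the fingertips stand 19 mm ahead of it and the grasp point (between the pads) is the TCP; z points along the fingers, y is the line along which they close (so a half turn about z gives the same grasp; the last joint's range is limited). The gripper opens to 85 mm and grips with 20 to 120 N. Pads are 22 mm wide; open, the fingers measure 114 mm over their backs; the gripper's body (76 mm by 85 mm) begins 54 mm behind the grasp point. The pads swing forward as they close: fully open they stand 13 mm farther back than shut.
Start: joints at [1.214, 0.314, -0.047, 1.21, 0, 1.571], TCP at [0.21, 0.562, 0.25] pointing down, gripper open.
Joint ranges: [-2.67, 2.67], [-0.69, 1.73], [-1.03, 1.25], [-2.08, 2.16], [-1.42, 1.45], [-3.14, 3.14]. Speed limits (rad/s): [2.39, 2.39, 3.01, 3.14, 3.14, 3.14].

## Interface

Orientations are given as a unit quaternion [x, y, z, w].
In Python, from bench import arm, optics, job_done, finder gives the robot as it stands.
- The arm moves only by the tool apply_moves, never from a script. Its argument "rows" is a list of rows, each a list of 3 entries, a list of its own where there are three numbers: the turn, a rotation vector about the world's x, y, z as a fraction of full scale, then the shift along the world's x, y, z as a fraction of full scale, then the closure, from 0 (fully open) to 1 (shut). A call has 1 to 12 rows; each row is the pose to reach, as a shift and turn from the pose commanded when the call began; what a row does not reach only later rows make up. Full scale, the value 1, is 0.25 m for a shift and 0.5 rad for a turn. A row lasts 1/8 s, in which the tool goes at most 62.5 mm and 10.7 degrees, less where a joint would pass 70% of its speed; a pose out of reach is approached as far as the arm can. A call with a number of a shift or a turn outside -1 to 1 is refused whole. A call with a gripper value outside its range is refused whole. The fingers move at their own pace and stop on an object; the grip force is fixed at half the most. Time passes only in rows, so rows that repeat a pose let the fingers close. It gives the time, the measured TCP pose, the force, the opening and the grip force at its end, in the units of the state.
- arm.observe(): the state, without advancing time (a new reading comes with each control period).
- optics.get_image(name): name is "scene" or "top"; returns (picture, depth): 420x560x3 uint8, red, green, blue; 420x560 float32, m along the optical axis (not along the pixel's ray), 0 where there is no reading.
- optics.camera_params(name): a dict with "intrinsics" (3x3 intrinsics, pixels), "R" (3x3) and "t" (3): a world point X has camera coordinates R X + t. Camera axes: x right, y down, z forward; pixel columns grow to the right and rows downward; lengths in m; the calibration is good to about 2 mm. A picture is of the moment at which its call begins. camera_params takes no time and is no camera call.
- job_done(): hands the job in; it is judged then, once.
Trained networks look in the newest picture that a camera, given by its name, has taken for a name from the list of things; names that differ only in an ending like _2 or _b are one class to them, and where a whole thing is asked for, a point or a joint stands for the part that bears it (a point fixed in the world has none). Each returns a list of dicts, best first, with "p" (0 to 1); they miss things now and then, are a little off and sometimes report something else, mostly with a low value. They report only what shows in the picture. A call takes as long as a camera call. They do not tell look-alikes from the thing itself.
- finder.outline_of(camera, label): "mask" (420x560 bool, what is visible of it) and "bbox" ([left, top, width, height] in pixels, round what is visible of it).
- finder.tip_of(camera, label): "xy" ([column, row] in pixels: a listed point, or the origin of a listed thing).
The state is a dict: "t": time; "joint_positions": joint angles; "joint_vel": joint speeds; "joint_torque": joint torques, N m; "ee_pos": TCP position; "tool_rot": TCP orientation; "ft_force": force on the tool from outside, world axes, zero at the start; "moment": the same for the moment, N m; "grip_width": opening from 0.0 (shut) to 1.0 (fully open); "finger_force": force on a finger pad.
Only numpy, scipy, OpenCV 4.12 (cv2) and the standard library are available. Lean on these libraries where they do the work, as an engineer would, in place of code of your own. Each camera call takes 0.05 s, during which the arm holds its last target. There are 200 camera calls.

## Working session

There is one attempt and no reset: what is moved stays moved. The work goes in short steps, Python scripts to look and compute and a tool call to move; the robot and the scene stay as the last step left them, time stands still between calls to the robot, and variables do not carry over. Pictures are saved under pics/ and viewed, at most 10 in all, crops included, and the job is handed in when it is done.

Besides the shell and the picture viewer there is one more tool, called as name(argument=value, ...), one argument or row to a line, values as JSON. apply_moves: Moves the arm, as the interface text tells. Shift numbers are shares of 0.25 m and turn numbers shares of 0.5 rad, none past 1 either way. Its arguments: {"type":"object","properties":{"rows":{"type":"array","items":{"type":"array"}}},"required":["rows"]}

```bash
mkdir -p pics
cat > h.py <<'E'
import numpy as np, cv2
from bench import arm, optics, job_done, finder
def save(n,img,s=1): cv2.imwrite('pics/'+n,cv2.resize(img[:,:,::-1],None,fx=s,fy=s,interpolation=cv2.INTER_CUBIC))
def world(c,dep):
    p=optics.camera_params(c);K=np.array(p['intrinsics']);R=np.array(p['R']);t=np.array(p['t'])
    v,u=np.indices(dep.shape);P=np.stack([(u-K[0,2])/K[0,0]*dep,(v-K[1,2])/K[1,1]*dep,dep],-1)
    return (P-t)@R
E
python3 - <<'E'
from h import *
for c in('top','scene'):
    im,d=optics.get_image(c);save(c+'.png',im,1.4);W=world(c,d)
    for l in('trunk','stub_center','lath_center','tree','jig','tray','paint','glue','hammer'):
        for o in finder.outline_of(c,l):
            m=o['mask']&(d>0);P=W[m]
            print(c,l,round(o['p'],2),o['bbox'],np.median(P,0).round(3) if len(P) else '',m.sum())
    for l in('trunk_center','tree_foot'):print(l,finder.tip_of(c,l))
print(arm.observe())
E
```

```text
top trunk 0.68 [423.8, 243.7, 24.7, 44.3] [ 0.473 -0.306  0.033] 667
top stub_center 0.76 [261.1, 253.3, 21.1, 19.2] [0.473 0.03  0.028] 338
top stub_center 0.67 [256.3, 306.2, 21.4, 18.6] [0.372 0.034 0.028] 321
top stub_center 0.62 [332.4, 248.5, 20.1, 28.0] [ 0.479 -0.116  0.033] 347
top stub_center 0.6 [263.0, 200.6, 14.1, 23.8] [0.579 0.037 0.028] 308
top stub_center 0.18 [276.4, 126.6, 24.3, 46.4] [ 0.689 -0.001  0.106] 989
top lath_center 0.66 [378.7, 247.1, 17.7, 36.0] [ 0.472 -0.21   0.018] 342
top lath_center 0.41 [423.8, 244.2, 24.3, 41.0] [ 0.474 -0.307  0.033] 694
top tree 0.91 [126.2, 199.8, 73.3, 88.6] [0.501 0.252 0.042] 4012
top jig 0.94 [113.1, 160.8, 106.1, 181.5] [0.489 0.247 0.014] 14371
top tray 0.71 [300.5, 204.2, 175.3, 120.9] [ 0.474 -0.219  0.006] 15471
top tray 0.23 [332.7, 249.9, 19.3, 26.5] [ 0.479 -0.116  0.033] 317
top glue 0.87 [226.5, 97.0, 29.8, 40.6] [0.766 0.092 0.084] 812
top hammer 0.55 [323.0, 85.7, 43.4, 86.8] [ 0.731 -0.126  0.024] 1298
trunk_center [{'xy': [436.4, 264.3], 'p': 0.89}, {'xy': [387.7, 262.3], 'p': 0.55}]
tree_foot [{'xy': [168.3
[... 1371 characters left out ...]
t': 1.2, 'joint_positions': array([ 1.21401560e+00,  3.13497736e-01, -4.71080317e-02,  1.21022240e+00,
        3.92112998e-05,  1.57079253e+00]), 'joint_vel': array([ 0.00088097, -0.00181122,  0.00165297, -0.00014503,  0.00132298,
       -0.00149993]), 'joint_torque': array([ 1.76862206e-03, -5.39467156e+01,  3.40051031e+01,  1.44801808e-03,
        1.38843252e-04, -4.44445845e-06]), 'ee_pos': array([0.20953781, 0.56220265, 0.25029732]), 'tool_rot': array([ 1.77443841e-01,  9.84130928e-01, -1.21893838e-05, -2.21196599e-05]), 'ft_force': array([0.08426948, 0.57846032, 0.20640097]), 'moment': array([-0.01923731,  0.02279711,  0.00882971]), 'finger_force': 0.0, 'grip_width': 1.0061090328156044}
```

View pics/top.png

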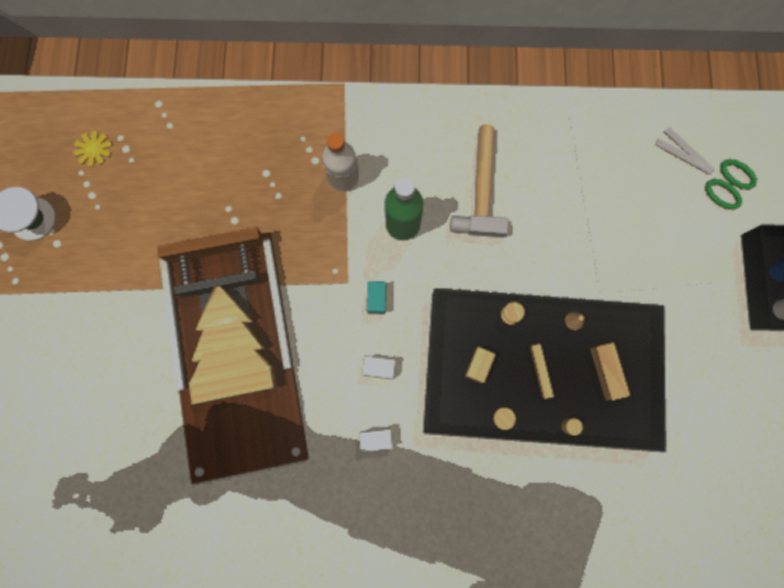

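Run:
```python
from h import *
im,d=optics.get_image('top');W=world('top',d)
save('crop.png',im[185:345,290:490],4)
def rect(m):
    P=W[m&(d>0)][:,:2].astype(np.float32);r=cv2.minAreaRect(P)
    return np.round(r[0],4),np.round(r[1],4),round(r[2],2),np.median(W[m&(d>0)],0).round(4)
o=finder.outline_of('top','trunk')[0]['mask']
m=cv2.dilate(o.astype(np.uint8),np.ones((7,7)))>0
print('trunk',rect(m&(W[...,2]>.024)&(W[...,2]<.04)))
j=finder.outline_of('top','tree')[0]['mask']
m=cv2.dilate(j.astype(np.uint8),np.ones((9,9)))>0
m&=(W[...,2]>.033)&(W[...,2]<.05)
P=W[m&(d>0)];print('tree',rect(m))
# foot edge: for bins across y, min x
for y in np.arange(.18,.33,.01):
    s=P[abs(P[:,1]-y)<.005]
    if len(s): print(round(y,3),s[:,0].min().round(4),s[:,0].max().round(4),len(s))
print('lath/tree px m',W[264,436],W[280,168])
q=finder.outline_of('top','jig')[0]['mask'];print('jig',rect(q))
p=optics.camera_params('top');print(p)
```

```text
trunk (array([0.5202, 0.2569]), array([0.1857, 0.1193]), 11.57, array([0.5166, 0.2475, 0.0384]))
tree (array([0.5211, 0.258 ]), array([0.1878, 0.1212]), 11.62, array([0.4946, 0.2545, 0.0421]))
0.18 0.442 0.4619 26
0.19 0.4399 0.4779 90
0.2 0.4378 0.5036 124
0.21 0.4357 0.6108 194
0.22 0.4336 0.6112 263
0.23 0.4315 0.6204 343
0.24 0.4293 0.6185 368
0.25 0.4272 0.6035 384
0.26 0.4251 0.6012 433
0.27 0.423 0.5995 428
0.28 0.4209 0.5988 416
0.29 0.4189 0.5965 284
0.3 0.4286 0.5943 67
0.31 0.5776 0.6 40
0.32 0.576 0.6047 61
0.33 0.575 0.6019 23
lath/tree px m [ 0.47619453 -0.30807588  0.03363999] [0.43540907 0.23211448 0.04152593]
jig (array([0.4996, 0.2566]), array([0.3671, 0.1809]), 12.32, array([0.4896, 0.2464, 0.0137]))
{'intrinsics': array([[402.55922318,   0.        , 285.8332237 ],
       [  0.        , 402.55922318, 212.24373611],
       [  0.        ,   0.        ,   1.        ]]), 'R': array([[ 0.01545348, -0.9998104 ,  0.01184716],
       [-0.9828727 , -0.01736565, -0.1834658 ],
       [ 0.18363675, -0.00880907, -0.9829547 ]]), 't': array([-0.00956972,  0.57439668,  0.76376463])}
```

View pics/crop.png

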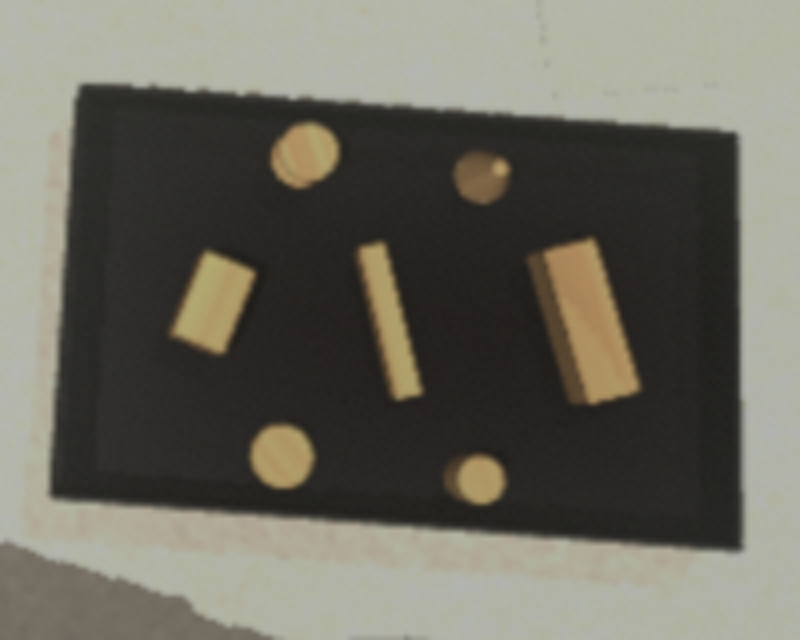

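The only block both long (about 80 mm) and thick (z 33 mm) is the right-hand one at full-frame px (436,264). The stub, px (343,261), is too short and the lath, px (387,263), is too thin (z 18 mm). The crop confirms this. The white and turquoise blocks outside the tray are decoys. Next I'll measure precisely.

```bash
cat >> h.py <<'E'
def comp(c,x,y,z0,z1,r=.07,base=None):
    im,d=optics.get_image(c);W=world(c,d)
    m=(d>0)&(W[...,2]>z0)&(W[...,2]<z1)&(np.hypot(W[...,0]-x,W[...,1]-y)<r)
    n,l,st,_=cv2.connectedComponentsWithStats(m.astype(np.uint8))
    k=1+np.argmax(st[1:,4]);return W[l==k],im,d
E
python3 - <<'E'
from h import *
for c in('top','scene'):
    P,_,_=comp(c,.475,-.308,.029,.038)
    r=cv2.minAreaRect(P[:,:2].astype(np.float32));print(c,'trunk',r,len(P),np.median(P[:,2]), P[:,:2].mean(0))
    e=np.linalg.eigh(np.cov(P[:,:2].T));print(np.degrees(np.arctan2(*e[1][::-1,1])))
    P,im,d=comp(c,.51,.25,.036,.048,.12)
    hull=cv2.convexHull(P[:,:2].astype(np.float32));r=cv2.minAreaRect(hull);print(c,'tree',r,len(P),np.median(P[:,2]))
    n=np.array([np.cos(.206),np.sin(.206)]);t=np.array([-n[1],n[0]])
    for a in range(2):
        u=P[:,:2]@n;v=P[:,:2]@t
        b=[(vv,u[abs(v-vv)<.003].min()) for vv in np.arange(v.min()+.012,v.max()-.012,.005) if (abs(v-vv)<.003).any()]
        b=np.array(b);k=np.polyfit(b[:,0],b[:,1],1)
        ang=np.arctan2(n[1],n[0])-np.arctan(k[0]);n=np.array([np.cos(ang),np.sin(ang)]);t=np.array([-n[1],n[0]])
    u=P[:,:2]@n;v=P[:,:2]@t;u0=np.median(b[:,1]);near=u<np.percentile(u,1)+.012
    print('yaw',ang,'foot u',u0,'umax',u.max(),'v range',v.min(),v.max(),'near',v[near].min(),v[near].max())
    vc=(v[near].min()+v[near].max())/2;print('foot centre',n*u0+t*vc, 'tip v',v[u>u.max()-.02].mean(), 'residual',(b[:,1]-np.polyval(np.polyfit(b[:,0],b[:,1],1),b[:,0])).round(4))
E
```

```text
top trunk ((0.4744507670402527, -0.31024622917175293), (0.07964424043893814, 0.029376300051808357), 14.880697250366211) 551 0.0331603230164289 [ 0.47408668 -0.3098589 ]
-165.74472110070565
top tree ((0.5250470042228699, 0.25689896941185), (0.19422413408756256, 0.11993668228387833), 12.989751815795898) 3478 0.04211882941895702
yaw 0.2190054484236606 foot u 0.4710070764264749 umax 0.6657347826352576 v range 0.07721862746022076 0.1971917698286769 near 0.07952268924142511 0.1954942002754917
foot centre [0.42988167 0.23655441] tip v 0.13085819825094566 residual [ 0.0005 -0.0003  0.0005 -0.0003 -0.0003 -0.0003 -0.0003 -0.0003  0.0009
 -0.0001 -0.0004 -0.0002  0.001  -0.0001 -0.     -0.     -0.0002  0.0002
 -0.0001 -0.    ]
scene trunk ((0.47815582156181335, -0.30939435958862305), (0.0824703499674797, 0.028315745294094086), 14.317742347717285) 248 0.031911838273167 [ 0.47858297 -0.30874311]
-165.30615142095365
scene tree ((0.5223021507263184, 0.2578306198120117), (0.19345717132091522, 0.12053275853395462), 12.034907341003418) 2273 0.04127352349564555
yaw 0.20584258123930096 foot u 0.47215891688398465 umax 0.6609016306010479 v range 0.08562768965665699 0.20622571993200156 near 0.08611353312950144 0.20173304137396725
foot centre [0.43277445 0.23739046] tip v 0.14375759101420021 residual [-0.0001  0.0008  0.0007  0.001   0.0007  0.0027 -0.0042 -0.0016 -0.0016
  0.0006 -0.0008 -0.0008  0.0034  0.0007 -0.0015 -0.0007 -0.0034  0.0011
  0.0016  0.0015]
```

apply_moves(
  rows=[
    [[0, 0, 1], [0.6, -1, 0], 0],
    [[0, 0, 1], [0.6, -1, 0], 0],
    [[0, 0, 1], [0.6, -1, 0], 0],
    [[0, 0, 1], [0.6, -1, 0], 0],
    [[0, 0, 1], [0.6, -1, 0], 0],
  ],
)

```text
t: 2.22
ee_pos: [0.3604, 0.31, 0.2506]
tool_rot: [-0.071, 0.997, 0.0, 0.0]
ft_force: [0.4, 0.7, 0.2]
grip_width: 1.002
finger_force: 0.0
```

```bash
python3 -c "
from h import *
print(arm.observe())"
```

```text
{'t': 2.225, 'joint_positions': array([ 7.10595991e-01,  7.91346069e-02, -3.35345589e-01,  1.15579530e+00,
       -3.57043479e-04,  5.68617608e-01]), 'joint_vel': array([-0.69794006, -0.13326261, -0.14648716, -0.02072377,  0.0068754 ,
       -0.69729405]), 'joint_torque': array([  4.42440927, -38.88514996,  33.19500089,   0.44537902,
        -0.06090749,   0.66178529]), 'ee_pos': array([0.36044924, 0.31004326, 0.25055665]), 'tool_rot': array([-7.09295319e-02,  9.97481279e-01,  1.22033729e-05,  3.15495355e-04]), 'ft_force': array([0.36617941, 0.72089825, 0.16271791]), 'moment': array([ 0.00542087, -0.09198354, -0.02594374]), 'finger_force': 0.0, 'grip_width': 1.0016091899335715}
```

apply_moves(
  rows=[
    [[0, 0, 0.22], [0.24, -1, 0], 0],
    [[0, 0, 0.22], [0.24, -1, 0], 0],
    [[0, 0, 0.22], [0.24, -1, 0], 0],
    [[0, 0, 0.22], [0.24, -1, 0], 0],
  ],
)

```text
t: 2.72
ee_pos: [0.4182, 0.0672, 0.2507]
tool_rot: [-0.126, 0.992, 0.0, 0.001]
ft_force: [2.7, 0.5, -0.7]
grip_width: 1.0
finger_force: 0.0
```

apply_moves(
  rows=[
    [[0, 0, 0], [0.22, -1, 0], 0],
    [[0, 0, 0], [0.22, -1, 0], 0],
    [[0, 0, 0], [0.22, -1, 0], 0],
    [[0, 0, 0], [0.22, -1, 0], 0],
    [[0, 0, 0], [0.22, -1, 0], 0],
  ],
)

```text
t: 3.35
ee_pos: [0.4733, -0.1845, 0.2501]
tool_rot: [-0.124, 0.992, -0.0, 0.0]
ft_force: [-0.3, 1.2, 0.2]
grip_width: 0.997
finger_force: 0.0
```

apply_moves(
  rows=[
    [[0, 0, 0], [0, -0.49, -0.4], 0],
    [[0, 0, 0], [0, -0.49, -0.4], 0],
    [[0, 0, 0], [0, -0.49, -0.4], 0],
    [[0, 0, 0], [0, -0.49, -0.4], 0],
    [[0, 0, 0], [0, -0.49, -0.4], 0],
  ],
)

```text
t: 3.98
ee_pos: [0.4732, -0.3023, 0.1509]
tool_rot: [-0.127, 0.992, 0.0, 0.0]
ft_force: [0.1, -0.7, -0.3]
grip_width: 1.002
finger_force: 0.0
```

Run:
```python
from h import *
s=arm.observe();print(s['t'],s['ee_pos'],s['tool_rot'],s['joint_positions'])
im,d=optics.get_image('top');save('pre.png',im[165:365,330:530],3)
```

```text
3.975 [ 0.47319463 -0.30229121  0.1509021 ] [-1.26694232e-01  9.91941778e-01  2.21912060e-04  1.78202671e-04] [-5.68799280e-01  3.01174836e-01 -2.97871449e-01  9.71760997e-01
  5.69108609e-04 -8.22870576e-01]
```

View pics/pre.png

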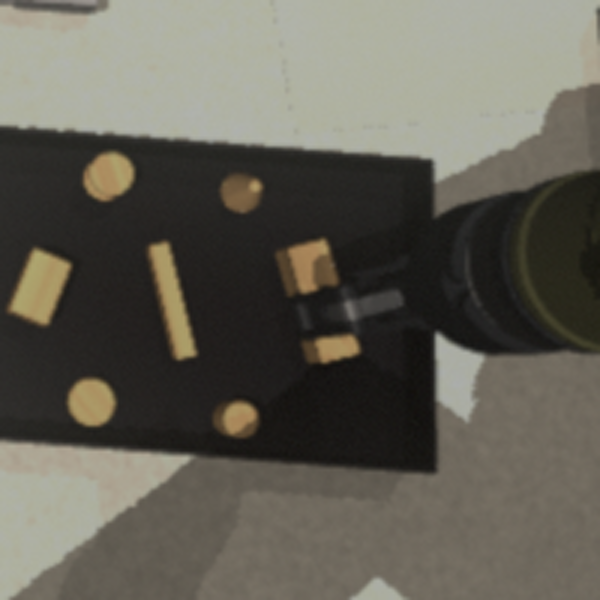

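The jaws straddle the trunk, which lies at crop px about (320,300), with the jaw line across its width. Descending now.

apply_moves(
  rows=[
    [[0, 0, 0], [0, 0, -0.15], 0],
    [[0, 0, 0], [0, 0, -0.28], 0],
    [[0, 0, 0], [0, 0, -0.38], 0],
    [[0, 0, 0], [0, 0, -0.44], 0],
    [[0, 0, 0], [0, 0, -0.48], 0],
    [[0, 0, 0], [0, 0, -0.48], 0],
    [[0, 0, 0], [0, 0, -0.48], 0],
  ],
)

```text
t: 4.9
ee_pos: [0.4736, -0.3037, 0.0312]
tool_rot: [-0.126, 0.992, -0.0, 0.001]
ft_force: [0.4, 0.2, 0.7]
grip_width: 0.996
finger_force: 0.0
```

apply_moves(
  rows=[
    [[0, 0, 0], [0, 0, 0], 1],
    [[0, 0, 0], [0, 0, 0], 1],
    [[0, 0, 0], [0, 0, 0], 1],
    [[0, 0, 0], [0, 0, 0], 1],
    [[0, 0, 0], [0, 0, 0], 1],
    [[0, 0, 0], [0, 0, 0], 1],
    [[0, 0, 0], [0, 0, 0], 1],
    [[0, 0, 0], [0, 0, 0], 1],
  ],
)

```text
t: 5.9
ee_pos: [0.4733, -0.3037, 0.0307]
tool_rot: [-0.126, 0.992, -0.0, 0.0]
ft_force: [-0.6, -0.5, 4.7]
grip_width: 0.315
finger_force: 60.9
```

apply_moves(
  rows=[
    [[0, 0, 0], [0, 0, 0.1], 1],
    [[0, 0, 0], [0, 0, 0.25], 1],
    [[0, 0, 0], [0, 0, 0.45], 1],
    [[0, 0, 0], [0, 0, 0.6], 1],
    [[0, 0, 0], [0, 0, 0.6], 1],
  ],
)

```text
t: 6.52
ee_pos: [0.4746, -0.3044, 0.1833]
tool_rot: [-0.126, 0.992, -0.002, 0.002]
ft_force: [0.6, -0.2, -0.5]
grip_width: 0.313
finger_force: 60.3
```

Run:
```python
from h import *
s=arm.observe();print(s)
im,d=optics.get_image('scene');save('lift.png',im[60:240,60:300],3)
```

```text
{'t': 6.525, 'joint_positions': array([-5.70366420e-01,  2.77162878e-01, -2.52182893e-01,  1.03611034e+00,
        6.47204612e-05, -8.23621144e-01]), 'joint_vel': array([ 0.0011051 ,  0.03726368, -0.0633896 , -0.03897457,  0.0014599 ,
       -0.0005987 ]), 'joint_torque': array([-2.88179916e-03, -5.19245660e+01,  3.34979081e+01,  7.49458764e-01,
       -5.15894353e-04,  2.32204954e-06]), 'ee_pos': array([ 0.47459232, -0.30442017,  0.18326235]), 'tool_rot': array([-0.12628887,  0.99198991, -0.00168917,  0.00206814]), 'ft_force': array([ 0.55787938, -0.23721188, -0.47791326]), 'moment': array([ 0.00760335, -0.01362189, -0.06152134]), 'finger_force': 60.320645570755005, 'grip_width': 0.31295242461143746}
```

View pics/lift.png

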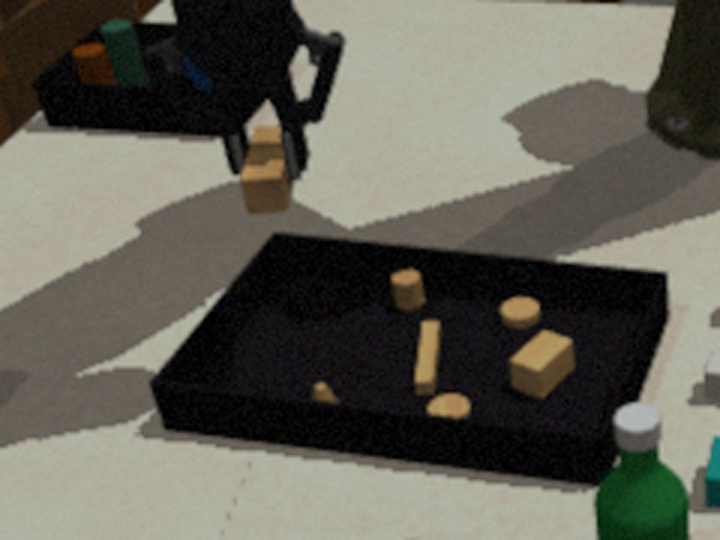

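The trunk is held level at crop px (265,170), with the stub (543,362) and lath (428,355) still in the tray. Now over to the jig.

apply_moves(
  rows=[
    [[0, 0, -0.08], [-0.08, 1, 0], 1],
    [[0, 0, -0.08], [-0.08, 1, 0], 1],
    [[0, 0, -0.08], [-0.08, 1, 0], 1],
    [[0, 0, -0.08], [-0.08, 1, 0], 1],
    [[0, 0, -0.08], [-0.08, 1, 0], 1],
  ],
)

```text
t: 7.2
ee_pos: [0.4508, -0.0496, 0.1785]
tool_rot: [-0.11, 0.994, 0.001, -0.002]
ft_force: [0.5, -0.1, -0.3]
grip_width: 0.316
finger_force: 60.2
```

apply_moves(
  rows=[
    [[0, 0, 0], [-0.16, 1, 0], 1],
    [[0, 0, 0], [-0.16, 1, 0], 1],
    [[0, 0, 0], [-0.16, 1, 0], 1],
    [[0, 0, 0], [-0.16, 1, 0], 1],
    [[0, 0, 0], [-0.16, 1, 0], 1],
    [[0, 0, 0], [-0.16, 1, 0], 1],
  ],
)

```text
t: 7.95
ee_pos: [0.4125, 0.1957, 0.1791]
tool_rot: [-0.107, 0.994, -0.001, -0.001]
ft_force: [-0.0, 0.7, -0.4]
grip_width: 0.314
finger_force: 60.2
```

apply_moves(
  rows=[
    [[0, 0, 0], [-0.21, 0.1, 0], 1],
    [[0, 0, 0], [-0.21, 0.1, -0.16], 1],
    [[0, 0, 0], [-0.21, 0.1, -0.26], 1],
    [[0, 0, 0], [-0.21, 0.1, -0.36], 1],
    [[0, 0, 0], [-0.21, 0.1, -0.36], 1],
    [[0, 0, 0], [-0.21, 0.1, -0.36], 1],
  ],
)

```text
t: 8.7
ee_pos: [0.3611, 0.2207, 0.0908]
tool_rot: [-0.105, 0.994, -0.0, 0.0]
ft_force: [1.0, 0.1, 0.9]
grip_width: 0.317
finger_force: 60.2
```

```bash
cat > m.py <<'E'
from h import *
s=arm.observe();print(s['t'],s['ee_pos'],s['tool_rot'],s['ft_force'],s['finger_force'])
im,d=optics.get_image('top');save('jig.png',im[190:350,80:240],3)
for l in('trunk','tree'):print(l,[(round(o['p'],2),o['bbox']) for o in finder.outline_of('top',l)])
for l in('trunk_center','tree_foot'):print(l,finder.tip_of('top',l))
im,d=optics.get_image('scene');save('jigs.png',im[120:260,340:500],4)
for l in('trunk','tree'):print(l,[(round(o['p'],2),o['bbox']) for o in finder.outline_of('scene',l)])
E
python3 m.py
```

```text
8.7 [0.36110978 0.22067775 0.09081512] [-1.05304084e-01  9.94440063e-01 -7.44525109e-05  7.28553484e-05] [1.02832214 0.1393244  0.90123273] 60.21658658981323
trunk [(0.56, [153.5, 297.6, 24.8, 45.4])]
tree [(0.88, [125.7, 199.1, 71.5, 90.1])]
trunk_center [{'xy': [168.2, 319.4], 'p': 0.89}]
tree_foot [{'xy': [166.1, 282.3], 'p': 0.77}]
trunk [(0.56, [388.2, 127.1, 14.9, 28.6])]
tree [(0.76, [371.0, 173.8, 82.6, 58.7]), (0.69, [226.7, 168.9, 25.5, 22.7]), (0.54, [110.5, 137.9, 173.5, 81.9])]
```

View pics/jig.png

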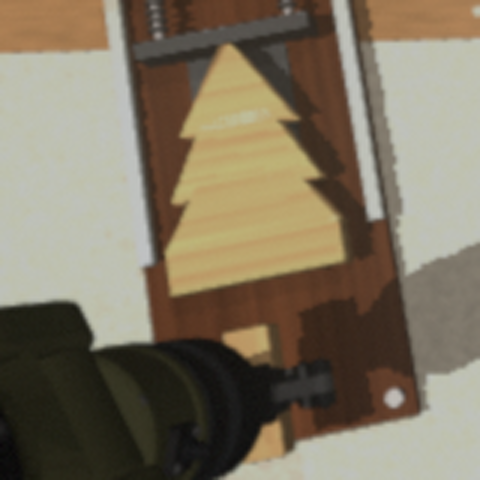

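View pics/jigs.png

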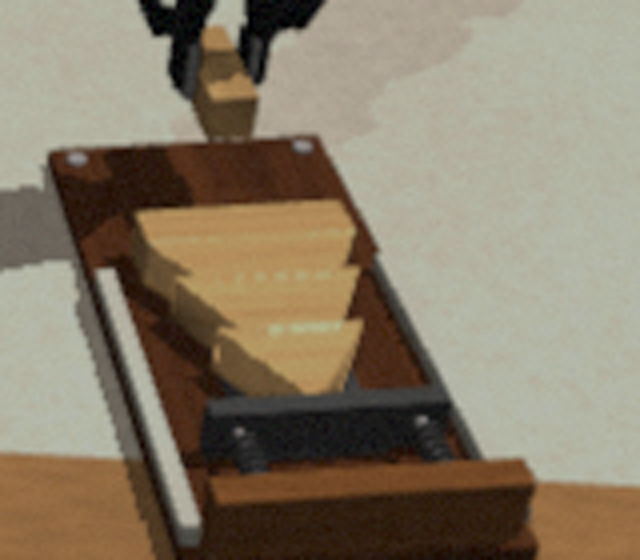

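The trunk is held lengthways in front of the foot, at top crop px (258,390). I'll measure its offset and yaw relative to the tree from depth.

```bash
cat > m2.py <<'E'
from h import *
import sys
s=arm.observe();e=s['ee_pos'];q=s['tool_rot'];yaw=2*np.arctan2(q[1],q[0])-np.pi;print(s['t'],e,'toolyaw',yaw,s['ft_force'],s['finger_force'])
a=.213;n=np.array([np.cos(a),np.sin(a)]);t=np.array([-n[1],n[0]]);F=np.array([.4305,.237])
for c in('top','scene'):
    im,d=optics.get_image(c);W=world(c,d);D=W[...,:2]-e[:2];u=D@n;v=D@t
    wood=(im[...,0].astype(int)-im[...,2]>35)&(im[...,0]>100)
    m=(d>0)&wood&(u>.012)&(u<.046)&(abs(v)<.03)
    zt=e[2]+.0023;k=m&(abs(W[...,2]-zt)<.006);
    if k.sum()<10: print(c,'few',k.sum(),np.median(W[m],0)); continue
    P=W[k];print(c,'top z',np.median(P[:,2]),'u max',np.percentile(u[k],98),'v',np.percentile(v[k],[2,98]),k.sum(), cv2.minAreaRect(P[:,:2].astype(np.float32)))
print('tcp in foot frame',(e[:2]-F)@n,(e[:2]-F)@t)
E
python3 m2.py
```

```text
9.1 [0.36060681 0.22179363 0.09064733] toolyaw 0.21338064490069764 [-0.19254335  0.61643925 -1.0929527 ] 60.216028690338135
top top z 0.09279169494797712 u max 0.038836002446258004 v [-0.01393756  0.01146583] 147 ((0.3899325430393219, 0.22785648703575134), (0.01993040181696415, 0.030407853424549103), 1.346495270729065)
scene top z 0.09147696731703434 u max 0.041480357436988725 v [-0.01350849  0.0122745 ] 79 ((0.38818466663360596, 0.22719863057136536), (0.027165528386831284, 0.027278609573841095), 11.27527141571045)
tcp in foot frame -0.07152820499625596 -8.779332447011067e-05
```

apply_moves(
  rows=[
    [[0, 0, 0], [0, 0, -0.1], 1],
    [[0, 0, 0], [0, 0, -0.16], 1],
    [[0, 0, 0], [0, 0, -0.2], 1],
    [[0, 0, 0], [0, 0, -0.2], 1],
    [[0, 0, 0], [0.04, 0.009, -0.2], 1],
    [[0, 0, 0], [0.08, 0.017, -0.2], 1],
    [[0, 0, 0], [0.098, 0.021, -0.2], 1],
    [[0, 0, 0], [0.098, 0.021, -0.2], 1],
    [[0, 0, 0], [0.098, 0.021, -0.2], 1],
  ],
)

```text
t: 10.32
ee_pos: [0.3846, 0.2267, 0.0402]
tool_rot: [-0.106, 0.994, -0.0, -0.0]
ft_force: [-0.3, -0.1, -0.2]
grip_width: 0.315
finger_force: 60.2
```

```bash
python3 m2.py
```

```text
10.325 [0.38464556 0.22670047 0.04021375] toolyaw 0.21316250065329712 [-0.2706551  -0.05391724 -0.21412108] 60.21612882614136
top top z 0.04219272152972403 u max 0.038755808268145044 v [-0.01421923  0.0087841 ] 92 ((0.41489094495773315, 0.2326575219631195), (0.017527276650071144, 0.028640341013669968), 0.9343603849411011)
scene top z 0.041031809611285726 u max 0.04159718649838313 v [-0.01300939  0.01255505] 79 ((0.41169893741607666, 0.239692822098732), (0.028068317100405693, 0.04105733335018158), 6.876584529876709)
tcp in foot frame -0.04699543203480006 -0.0003734580184528167
```

apply_moves(
  rows=[
    [[0, 0, 0], [0.008, 0.002, 0], 1],
    [[0, 0, 0], [0.016, 0.003, 0], 1],
    [[0, 0, 0], [0.023, 0.005, 0], 1],
    [[0, 0, 0], [0.031, 0.007, 0], 1],
    [[0, 0, 0], [0.039, 0.008, 0], 1],
    [[0, 0, 0], [0.047, 0.01, 0], 1],
    [[0, 0, 0], [0.047, 0.01, 0], 1],
    [[0, 0, 0], [0.047, 0.01, 0], 1],
    [[0, 0, 0], [0.047, 0.01, 0], 1],
  ],
)

```text
t: 11.55
ee_pos: [0.3962, 0.2292, 0.0401]
tool_rot: [-0.106, 0.994, -0.0, -0.0]
ft_force: [-3.9, 0.5, -0.4]
grip_width: 0.311
finger_force: 60.3
```

```bash
python3 -c "
from h import *
for i in range(4):
    s=arm.observe();print(s['t'],s['ee_pos'],s['ft_force'],s['moment']);optics.get_image('top')"
```

```text
11.55 [0.39615469 0.22922845 0.04011154] [-3.87313748  0.50685824 -0.38193975] [0.01264937 0.77898978 0.088611  ]
11.6 [0.3961854  0.22925058 0.04012795] [-3.02752482 -0.50941692 -0.23933672] [0.05964229 0.78065501 0.10447265]
11.65 [0.39624542 0.22923484 0.04013494] [-4.01578542  0.26031847 -0.60543695] [-0.03434341  0.77012632  0.0780468 ]
11.7 [0.39625299 0.22923033 0.04010394] [-3.14818377  0.86566658 -0.32770212] [0.04151948 0.80931304 0.06920828]
```

apply_moves(
  rows=[
    [[0, 0, 0], [0.006, 0.0013, 0], 1],
    [[0, 0, 0], [0.012, 0.0026, 0], 1],
    [[0, 0, 0], [0.018, 0.0039, 0], 1],
    [[0, 0, 0], [0.023, 0.005, 0], 1],
    [[0, 0, 0], [0.028, 0.006, 0], 1],
    [[0, 0, 0], [0.031, 0.0067, 0], 1],
    [[0, 0, 0], [0.031, 0.0067, 0], 1],
    [[0, 0, 0], [0.031, 0.0067, 0], 1],
    [[0, 0, 0], [0.031, 0.0067, 0], 1],
    [[0, 0, 0], [0.031, 0.0067, 0], 1],
  ],
)

```text
t: 13.0
ee_pos: [0.4027, 0.2306, 0.04]
tool_rot: [-0.107, 0.994, -0.0, -0.002]
ft_force: [-8.7, -0.1, 3.0]
grip_width: 0.315
finger_force: 60.6
```

```bash
sed -i 's/jig.png/fin.png/;s/jigs.png/fins.png/' m.py; python3 m.py >/dev/null; python3 m2.py; python3 -c "
from h import *
f=[]
for i in range(8):
    s=arm.observe();f.append(s['ft_force']);optics.get_image('top')
print(np.mean(f,0),np.std(f,0),s['ee_pos'],s['t'])
P,_,_=comp('top',.53,.26,.036,.048,.12)
n=np.array([np.cos(.213),np.sin(.213)]);print('tip u',(P[:,:2]@n).max())"
```

```text
13.4 [0.40276323 0.23060483 0.04001777] toolyaw 0.21354208226103433 [-8.90309515 -0.3645906   3.58441044] 60.633224844932556
top top z 0.04185340951567697 u max 0.045765777712144205 v [-0.02920098  0.01593974] 156 ((0.43607404828071594, 0.2336578369140625), (0.02539561688899994, 0.05172616243362427), 12.292734146118164)
scene top z 0.04115714265673228 u max 0.04557479029188142 v [-0.02502229  0.02577078] 118 ((0.4315846562385559, 0.23803867399692535), (0.03173164650797844, 0.05688825249671936), 12.237044334411621)
tcp in foot frame -0.02846184073606603 -0.00038728960839169333
[-9.00698842 -0.21208129  3.43373694] [0.41354089 0.69502534 0.47598393] [0.40273704 0.23061003 0.03999951] 13.85
tip u 0.6846854066437829
```

View pics/fin.png

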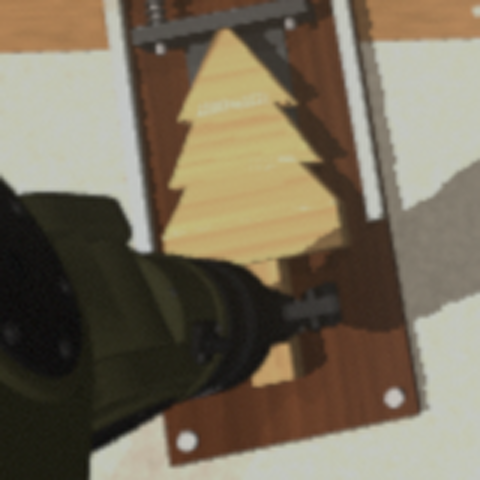

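View pics/fins.png

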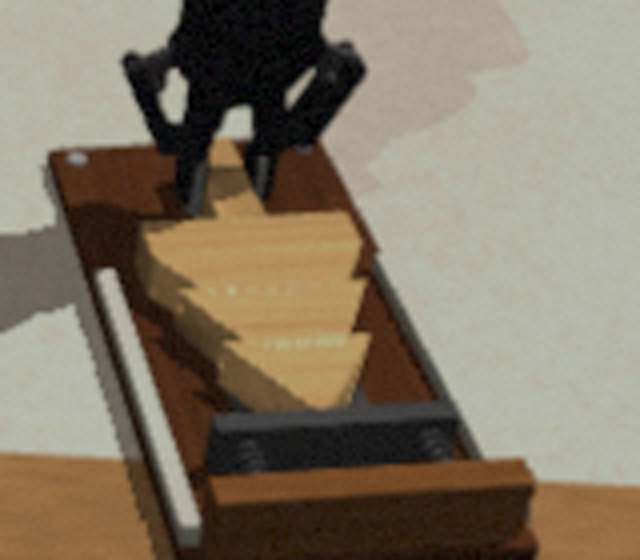

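Run:
```python
from h import *
s=arm.observe();e=s['ee_pos'];a=.213;n=np.array([np.cos(a),np.sin(a)]);t=np.array([-n[1],n[0]])
for c in('top','scene'):
    im,d=optics.get_image(c);W=world(c,d);D=W[...,:2]-e[:2];u=D@n;v=D@t;z=W[...,2]
    wood=(d>0)&(im[...,0].astype(int)-im[...,2]>35)&(im[...,0]>90)&(z>.033)&(z<.05)
    for u0 in np.arange(-.044,.07,.006):
        k=wood&(abs(u-u0)<.003)&(abs(v)<.08)
        if k.sum()>3:
            print(c,round(u0,3),k.sum(),'v',v[k].min().round(4),v[k].max().round(4),'z mid',np.median(z[k&(abs(v)<.013)]).round(4))
```

```text
top -0.038 44 v -0.0142 0.0125 z mid 0.0423
top -0.032 42 v -0.0145 0.0116 z mid 0.0426
top -0.026 32 v -0.0144 0.0055 z mid 0.0422
top -0.02 25 v -0.014 0.0006 z mid 0.0416
top 0.022 13 v -0.0139 -0.0046 z mid 0.0425
top 0.028 23 v -0.014 -0.0014 z mid 0.0424
top 0.034 32 v -0.0143 0.0059 z mid 0.0422
top 0.04 86 v -0.0578 0.0144 z mid 0.0416
top 0.046 130 v -0.0579 0.028 z mid 0.042
top 0.052 154 v -0.0576 0.0469 z mid 0.0419
top 0.058 177 v -0.0581 0.0573 z mid 0.0424
top 0.064 178 v -0.0575 0.0588 z mid 0.0423
scene -0.032 12 v 0.0012 0.0139 z mid 0.0409
scene -0.026 7 v -0.0002 0.0127 z mid 0.0414
scene -0.02 10 v -0.0039 0.0122 z mid 0.0406
scene -0.014 11 v -0.002 0.012 z mid 0.0412
scene -0.008 11 v -0.0047 0.013 z mid 0.0415
scene -0.002 4 v 0.0029 0.0104 z mid 0.0406
scene 0.004 10 v -0.0056 0.0105 z mid 0.041
scene 0.01 15 v -0.0118 0.0103 z mid 0.0413
scene 0.016 17 v -0.0129 0.0099 z mid 0.0414
scene 0.022 22 v -0.0132 0.0128 z mid 0.0411
scene 0.028 19 v -0.0132 0.0112 z mid 0.041
scene 0.034 21 v -0.0131 0.0132 z mid 0.0415
scene 0.04 40 v -0.0211 0.0531 z mid 0.0415
scene 0.046 77 v -0.0562 0.0579 z mid 0.0411
scene 0.052 90 v -0.0577 0.0571 z mid 0.0414
scene 0.058 94 v -0.0579 0.0586 z mid 0.0415
scene 0.064 93 v -0.0575 0.0567 z mid 0.0409
```

The trunk is centred, level and square on the foot, with the force at about 9 N and steady. I'll hold it there for over 2 s.

apply_moves(
  rows=[
    [[0, 0, 0], [0, 0, 0], 1],
    [[0, 0, 0], [0, 0, 0], 1],
    [[0, 0, 0], [0, 0, 0], 1],
    [[0, 0, 0], [0, 0, 0], 1],
    [[0, 0, 0], [0, 0, 0], 1],
    [[0, 0, 0], [0, 0, 0], 1],
    [[0, 0, 0], [0, 0, 0], 1],
    [[0, 0, 0], [0, 0, 0], 1],
    [[0, 0, 0], [0, 0, 0], 1],
    [[0, 0, 0], [0, 0, 0], 1],
    [[0, 0, 0], [0, 0, 0], 1],
    [[0, 0, 0], [0, 0, 0], 1],
  ],
)

```text
t: 15.55
ee_pos: [0.4027, 0.2306, 0.04]
tool_rot: [-0.107, 0.994, -0.0, -0.002]
ft_force: [-8.2, -0.9, 3.8]
grip_width: 0.313
finger_force: 60.6
```

apply_moves(
  rows=[
    [[0, 0, 0], [0, 0, 0], 1],
    [[0, 0, 0], [0, 0, 0], 1],
    [[0, 0, 0], [0, 0, 0], 1],
    [[0, 0, 0], [0, 0, 0], 1],
    [[0, 0, 0], [0, 0, 0], 1],
    [[0, 0, 0], [0, 0, 0], 1],
    [[0, 0, 0], [0, 0, 0], 1],
    [[0, 0, 0], [0, 0, 0], 1],
    [[0, 0, 0], [0, 0, 0], 1],
    [[0, 0, 0], [0, 0, 0], 1],
  ],
)

```text
t: 16.8
ee_pos: [0.4027, 0.2306, 0.04]
tool_rot: [-0.107, 0.994, -0.0, -0.002]
ft_force: [-9.3, -0.8, 3.6]
grip_width: 0.311
finger_force: 60.6
```

```bash
python3 -c "
from h import *
print(job_done())"
```

```text
the job is handed in; nothing more can be done
None
```

I handed the job in with the trunk still gripped and pressed flat, square and centred on the tree's foot at about 9 N. It had been steady for well over 2 s, and the stub and lath were still in the tray when last seen, after the lift; no verdict came back.

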